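# Load a sprung scale with rings to its mark

### The arm

A 6-joint arm with a two-finger parallel gripper is mounted at the origin on a cart in front of the work surface, level with it; the furniture and walls round the work are solid. World frame = base frame: x ahead of the robot, y to its left, z up, the work surface at z = 0. Lengths are in m, angles in degrees, forces in N, time in s.
With the tool pointing down it reaches from about 0.35 to 0.875 m from the base axis. Payload 4.2 kg.
Tool frame: the origin (TCP) lies on the front face of the gripper's body, between the roots of the fingers; the fingertips stand 70 mm ahead of it and the grasp point (between the pads) lies 51 mm ahead of it; x points along the fingers, y is the direction in which the jaws open and shut, and the axes are right-handed (so a half turn about x gives the same grasp; the last joint's range is limited). The gripper opens to 87 mm and grips with 3 to 60 N. Pads are 19 mm wide; open, the fingers measure 117 mm over their backs; the gripper's body (75 mm by 190 mm) begins 51 mm behind the grasp point.
Start: joints at [90.103, 22.042, 0.453, 0, -68.411, -14.817], TCP at [0.159, 0.604, 0.292] pointing down, gripper open.
Joint ranges: [-179.83, 179.83], [-69.29, 118.12], [-61.27, 80.66], [-181.25, 117.63], [-171.15, -9.14], [-177.46, 177.46]. Speed limits (degrees/s): [159.86, 159.86, 180, 180, 180, 180].

### API

Orientations are given as a 3x3 rotation matrix whose columns are the frame's x, y, z axes.
In Python, from station import r, viewer, spotter gives the robot as it stands.
- The arm moves only by the tool move_arm, never from a script. Its argument "series" is a list that holds one entry, the list of rows, each a list of 7 numbers: the turn, a rotation vector about the world's x, y, z scaled (see below), then the shift along the world's x, y, z scaled (see below), then the opening, from 0 (shut) to 1 (fully open). A call has 1 to 20 rows; each row shifts and turns the pose as measured when the row begins; what a row does not reach is not made up. The controller multiplies each number of a shift by 60 mm and each number of a turn by 8 degrees. A row lasts 1/8 s, in which the tool goes at most 62.5 mm and 10.7 degrees, less where a joint would pass 70% of its speed; a pose out of reach is approached as far as the arm can. A call with a number of a shift or a turn outside -1 to 1 is refused whole. A call with a gripper value outside its range is refused whole. The fingers move at their own pace and stop on an object; the grip force is fixed at half the most. Time passes only in rows, so rows that do not move let the fingers close. It gives the time, the measured TCP pose, the force and the opening at its end, in the units of the state.
- r.sense(): the state, without advancing time (a new reading comes with each control period).
- viewer.capture(name): name is "scene" or "top" or "wrist"; returns (picture, depth): 420x560x3 uint8, red, green, blue; 420x560 float32, m along the optical axis (not along the pixel's ray), 0 where there is no reading.
- viewer.camera_params(name): a dict with "mtx" (3x3 intrinsics, pixels), "pose" (4x4, takes a point from camera to world coordinates). Camera axes: x right, y down, z forward; pixel columns grow to the right and rows downward; lengths in m; the calibration is good to about 2 mm. The wrist camera is an equidistant fisheye: a pixel r from the principal point sees the ray r / f radians off the axis. A picture is of the moment at which its call begins: read the wrist's pose just before it. camera_params takes no time and is no camera call; for the wrist camera it gives the pose at the moment of the call.
- r.finish_job(): hands the job in, once; it reports no verdict.
Trained networks look in the newest picture that a camera, given by its name, has taken for a name from the list of things; names that differ only in an ending like _2 or _b are one class to them, and where a whole thing is asked for, a point or a joint stands for the part that bears it (a point fixed in the world has none). Each returns a list of dicts, best first, with "conf" (0 to 1); they miss things now and then, are a little off and sometimes report something else, mostly with a low value. They report only what shows in the picture. A call takes as long as a camera call. They do not tell look-alikes from the thing itself.
- spotter.find_in(camera, name): "centre" ([column, row] in pixels, amid what is visible of it).
- spotter.trace(camera, name): "mask" (420x560 bool, what is visible of it) and "centre" ([column, row] in pixels, amid what is visible of it).
The state is a dict: "time_s": time; "joints": joint angles; "joint_velocities": joint speeds; "effort": joint torques, N m; "tcp_pos": TCP position; "ee_rot": TCP orientation; "wrist_force": force on the tool from outside, world axes, zero at the start; "moment": the same for the moment, N m; "gripper_width": opening from 0.0 (shut) to 1.0 (fully open).
Only numpy, scipy, OpenCV 4.12 (cv2) and the standard library are available. Lean on these libraries where they do the work, as an engineer would, in place of code of your own. Each camera call takes 0.05 s, during which the arm holds its last target.

### The job

Thread the loose steel rings one at a time over the spindle on the sprung scale's pan, letting each go only when it has been lowered gently onto the stack, until the empty-handed pointer rests inside the green band; leave the rings that are not needed lying on the bench. The spindle's foot does not stand exactly in the middle of the pan, so feel for it lightly. Never force the scale or push its pointer down into the red, and leave the bolt and the nut alone.

Things in the scene. Friction and masses are not known exactly. Their poses are not given: they have to be found in the camera images.
- scale: sprung scale fixed to the bench: grey base (24 mm high, to 55 mm either way in x, 57 mm to -y, 113 mm to +y), round aluminium pan 90 mm across on a vertical spring. On the pan, a blue magnetic foot, 48 mm across, 4 mm thick, with an upright dark spindle, 16 mm thick, tip bevelled 1.5 mm. Origin on the bench, on the pan's axis; z up
- pan_top (a point): centre of the pan's upper face, sinks with the pan, axes as the scale's. Spindle tip 66 mm above it; first ring's underside rests 4 mm above it, each next 16 mm higher. The foot stands up to 8 mm off this point along x and likewise along y; this offset is not measured, and keeps unless the foot is pushed sideways with over 8 N
- green_mark (a point): middle of the green band on the scale's white upright plate (36 mm wide, top 121 mm above the bench, centred 90 mm to +y of the pan's axis); the red zone is below it. The pan's black pointer passes in front, its middle 2.5 mm below the pan's upper face. Axes as the scale's
- pan (a joint): sink of the pan below its top position, m, growing downward; spring 130 N/m (1 N sinks it 7.7 mm, one ring about 11 mm). Empty, it rests between 0.003 and 0.019. Pointer in the green band: 0.0315 to 0.045; red zone from 0.055; stop 0.065. At 0 the pan's upper face is 110 mm above the bench
- ring_a: plain steel ring, 44 mm outside, 16 mm thick, 20 mm round hole, about 150 g (hidden spread of 7 percent), lying flat on the bench; origin at the centre of its underside, z is the hole's axis; the four rings are alike
- ring_b: plain steel ring, 44 mm outside, 16 mm thick, 20 mm round hole, about 150 g (hidden spread of 7 percent), lying flat on the bench; origin at the centre of its underside, z is the hole's axis; the four rings are alike
- ring_c: plain steel ring, 44 mm outside, 16 mm thick, 20 mm round hole, about 150 g (hidden spread of 7 percent), lying flat on the bench; origin at the centre of its underside, z is the hole's axis; the four rings are alike
- ring_d: plain steel ring, 44 mm outside, 16 mm thick, 20 mm round hole, about 150 g (hidden spread of 7 percent), lying flat on the bench; origin at the centre of its underside, z is the hole's axis; the four rings are alike
- bolt: loose bright bolt, 21 x 63 x 19 mm, a bystander; origin at the centre of its underside
- nut: loose steel nut, 24 x 27 x 13 mm, a bystander; origin at the centre of its underside
Mind the look-alikes: they are no part of the job. What is shaped like the ring_a but black or turquoise is not meant.

How it is judged:
By the outcome, as a careful person would: the job done as asked, in the order asked, and still so for the second after the job is handed in, with the robot touching nothing.
It also fails if it takes over 72 s, if anything falls off the work surface, if the arm or the gripper's body presses on something with over 40 N, if the wrist force passes 120 N, or if a joint passes its speed limit or range.

## Working session

There is one attempt and no reset: what is moved stays moved. The work goes in short steps, Python scripts to look and compute and a tool call to move; the robot and the scene stay as the last step left them, time stands still between calls to the robot, and variables do not carry over. Pictures are saved under pics/ and viewed, and the job is handed in when it is done.

Besides the shell and the picture viewer there is one more tool, called as name(argument=value, ...) on one line, values as JSON. move_arm: Moves the arm, as the interface text tells. Its arguments: {"type":"object","properties":{"series":{"type":"array","items":{"type":"array","items":{"type":"array","items":{"type":"number","minimum":-1,"maximum":1}}}}},"required":["series"]}

```bash
ls; mkdir -p pics
python3 - <<'E'
from station import r, viewer, spotter
import cv2
s=r.sense(); print({k:(v.tolist() if hasattr(v,'tolist') else v) for k,v in s.items()})
for c in ["scene","top","wrist"]:
    im,d=viewer.capture(c); cv2.imwrite(f"pics/{c}0.png",im[:,:,::-1]); 
    import numpy as np; np.save(f"{c}0.npy",d)
    p=viewer.camera_params(c); print(c,p["mtx"],p["pose"])
E
```

```text
pics
{'time_s': 0.0, 'joints': [90.10220359155882, 22.090690306895098, 0.38070388682507234, -0.03034841178062827, -68.41178110868464, -14.817877854967403], 'joint_velocities': [0.004843908663854793, -0.00874224109031154, 0.020385884657366477, 0.043811264336425224, 0.046999129795041276, -0.01589667718988875], 'effort': [-0.0003875251240970101, -39.066699743270874, 18.74058723449707, 4.219829589128494, 0.011075519432779402, -0.00019157392216584412], 'tcp_pos': [0.15860607823660022, 0.6040743745268371, 0.29116298602501306], 'ee_rot': [[-0.0004887321172620061, -0.25421101084794584, -0.9671486561561171], [-0.002126069625158639, -0.9671463216745809, 0.25421147161227137], [-0.9999976204816022, 0.0021804666916198333, -6.779483905050107e-05]], 'wrist_force': [0.10315625806279467, -0.415804923252112, 0.47781892808807436], 'moment': [0.026746072502179356, 0.04888820411244774, 0.034569361688370485], 'gripper_width': 1.0001219259593568}
scene [[471.21897453   0.         283.61937609]
 [  0.         471.21897453 202.7376303 ]
 [  0.           0.           1.        ]] [[ 0.89013184 -0.34883426  0.29322339  0.26658736]
 [-0.45566037 -0.67251014  0.58318414 -0.57685785]
 [-0.0062389  -0.65272105 -0.75757264  0.83875797]
 [ 0.          0.          0.          1.        ]]
top [[487.52497775   0.         290.65442468]
 [  0.         487.52497775 218.04180952]
 [  0.           0.           1.        ]] [[ 0.02535041 -0.99414725  0.1050172   0.40981513]
 [-0.99963373 -0.02620459 -0.00676168  0.02306035]
 [ 0.00947404 -0.10480732 -0.99444742  1.31274608]
 [ 0.          0.          0.          1.        ]]
wrist [[325.1922621    0.         277.60858942]
 [  0.         325.1922621  215.38603747]
 [  0.           0.           1.        ]] [[-0.25412509 -0.9259163  -0.27946278  0.23540236]
 [-0.96717004  0.24376218  0.07184782  0.58348047]
 [ 0.00159738  0.28854636 -0.95746459  0.38472006]
 [ 0.          0.          0.          1.        ]]
```

View pics/scene0.png

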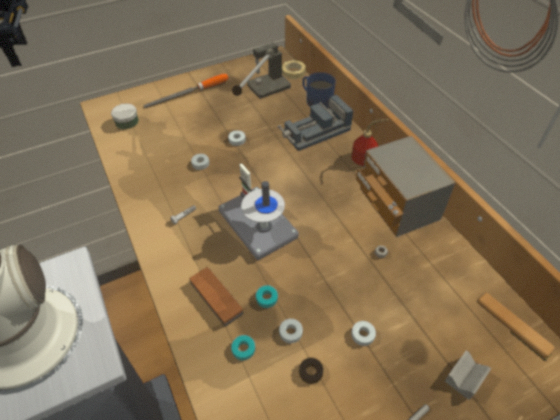

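View pics/top0.png

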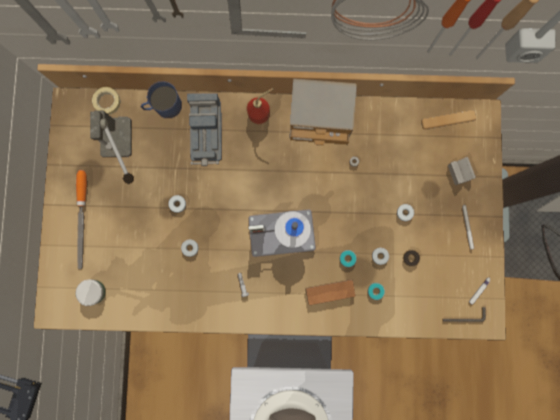

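View pics/wrist0.png

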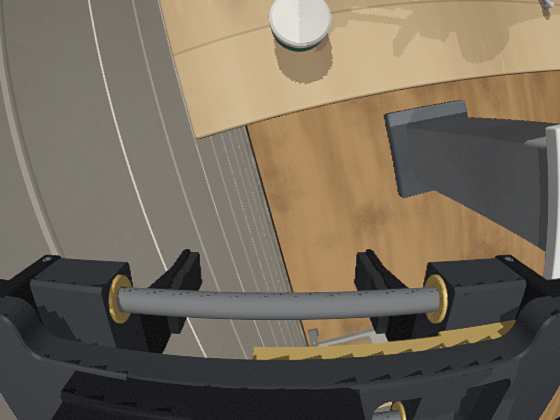

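```bash
cat > h.py <<'E'
from station import r, viewer, spotter
import numpy as np, cv2
def cap(n,tag=None):
    p=viewer.camera_params(n); im,d=viewer.capture(n)
    if tag: cv2.imwrite(f"pics/{tag}.png",im[:,:,::-1])
    return im,d,p
def unproj(p,uv,d):
    """uv (N,2), d (N,) -> world"""
    K=p["mtx"];T=p["pose"]; uv=np.atleast_2d(uv).astype(float); d=np.asarray(d,float).reshape(-1)
    c=np.c_[(uv[:,0]-K[0,2])/K[0,0]*d,(uv[:,1]-K[1,2])/K[1,1]*d,d]
    return c@T[:3,:3].T+T[:3,3]
def onplane(p,uv,z):
    K=p["mtx"];T=p["pose"]; uv=np.atleast_2d(uv).astype(float)
    c=np.c_[(uv[:,0]-K[0,2])/K[0,0],(uv[:,1]-K[1,2])/K[1,1],np.ones(len(uv))]@T[:3,:3].T
    return T[:3,3]+c*((z-T[2,3])/c[:,2])[:,None]
def proj(p,X):
    K=p["mtx"];T=p["pose"]; c=(np.atleast_2d(X)-T[:3,3])@T[:3,:3]
    return np.c_[c[:,0]/c[:,2]*K[0,0]+K[0,2],c[:,1]/c[:,2]*K[1,1]+K[1,2]]
def cloud(p,d):
    v,u=np.mgrid[0:d.shape[0],0:d.shape[1]]
    return unproj(p,np.c_[u.ravel(),v.ravel()],d.ravel()).reshape(*d.shape,3)
E
python3 - <<'E'
from h import *
im,d,p=cap("top"); X=cloud(p,d); np.savez("top.npz",im=im,d=d)
for n in ["ring_a","scale","bolt","nut","pan_top"]:
    for o in spotter.trace("top",n):
        m=o["mask"]; P=X[m]; h=P[P[:,2]>0.008] if n!="scale" else P
        print(n,round(o["conf"],2),np.round(o["centre"],1),m.sum(),"med",np.round(np.median(P,0),4),"rgb",np.median(im[m],0),"zmax",np.round(np.percentile(P[:,2],95),4), np.round((h.min(0)+h.max(0))/2,4) if len(h) else None)
s=cv2.resize(im[190:270,160:440],None,fx=2.85,fy=2.85,interpolation=cv2.INTER_CUBIC); cv2.imwrite("pics/crop1.png",s[:,:,::-1])
print("bench z", np.median(X[200:300,330:340,2]), np.median(X[180:220,220:235,2]))
E
```

```text
ring_a 0.74 [408.  210.8] 163 med [ 0.5688 -0.2908  0.015 ] rgb [188. 190. 182.] zmax 0.0201 [ 0.57   -0.2912  0.0151]
ring_a 0.72 [380.9 254. ] 220 med [ 0.4519 -0.2264  0.0141] rgb [169.  168.  161.5] zmax 0.0192 [ 0.4517 -0.2265  0.0151]
ring_a 0.64 [179.5 205.7] 187 med [0.576  0.3194 0.0144] rgb [185. 186. 179.] zmax 0.0199 [0.5775 0.3211 0.0151]
ring_a 0.63 [351.3 257.4] 194 med [ 0.4447 -0.1404  0.0149] rgb [ 61.  152.5 146. ] zmax 0.0195 [ 0.4441 -0.1394  0.016 ]
ring_a 0.62 [415.3 256.1] 192 med [ 0.4481 -0.3083  0.0142] rgb [67. 56. 46.] zmax 0.0196 [ 0.4472 -0.3087  0.0157]
ring_a 0.57 [379.4 292.3] 135 med [ 0.3562 -0.2145  0.0158] rgb [ 60. 155. 149.] zmax 0.0195 [ 0.3566 -0.2145  0.015 ]
ring_a 0.55 [186.6 246.2] 198 med [0.4595 0.2815 0.0148] rgb [172. 172. 165.] zmax 0.0192 [0.4598 0.2819 0.0151]
scale 0.64 [281. 233.] 2656 med [0.5016 0.0384 0.0263] rgb [139. 137. 141.] zmax 0.1034 [0.4906 0.0412 0.6536]
bolt 0.46 [244.8 286.2] 106 med [0.362  0.1378 0.0129] rgb [152.  144.5 135.5] zmax 0.0195 [0.3736 0.0864 0.6605]
pan_top 0.74 [291.2 228.5] 976 med [0.5083 0.0114 0.0976] rgb [191. 188. 193.] zmax 0.1085 [0.4821 0.0354 0.701 ]
bench z 0.00011503444713212296 -0.000369399912286128
```

View pics/crop1.png

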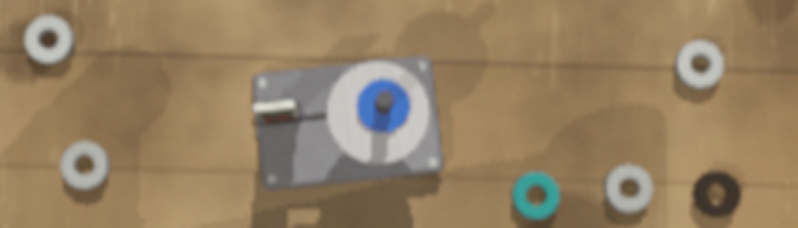

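move_arm(series=[[[0, 0, 0.92, 0.43, -0.8, 0.05, 1], [0, 0, 0.92, 0.43, -0.8, 0.05, 1], [0, 0, 0, 0.43, -0.8, 0, 1], [0, 0, 0, 0.43, -0.8, 0, 1], [0, 0, 0, 0.43, -0.8, 0, 1], [0, 0, 0, 0.43, -0.8, 0, 1], [0, 0, 0, 0.43, -0.8, 0, 1], [0, 0, 0, 0.43, -0.8, 0, 1], [0, 0, 0, 0.43, -0.8, 0, 1], [0, 0, 0, 0.43, -0.8, 0, 1], [0, 0, 0, 0.43, -0.8, 0, 1], [0, 0, 0, 0.43, -0.8, 0, 1], [0, 0, 0, 0, 0, 0, 1]]])

```text
time_s: 2.08
tcp_pos: [0.4744, 0.0097, 0.3006]
ee_rot: [[0.009, 0.012, -1.0], [0.006, -1.0, -0.012], [-1.0, -0.006, -0.009]]
wrist_force: [0.8, -0.5, 0.1]
gripper_width: 1.002
```

Run:
```python
from h import *
s=r.sense(); print(s["time_s"],s["tcp_pos"],np.round(s["ee_rot"],4),s["wrist_force"])
im,d,p=cap("wrist","w1"); np.savez("w1.npz",im=im,d=d,**p); print(p["pose"])
for n in ["pan_top","ring_a","scale"]:
    for o in spotter.find_in("wrist",n): print(n,o)
```

```text
2.075 [0.47442404 0.00974793 0.30056981] [[ 0.0088  0.0124 -0.9999]
 [ 0.0058 -0.9999 -0.0124]
 [-0.9999 -0.0057 -0.0089]] [ 0.78318252 -0.45791412  0.08797065]
[[ 0.01243845 -0.9598775  -0.28014365  0.5529312 ]
 [-0.99990533 -0.01358875  0.00216411  0.00946671]
 [-0.00588408  0.28009021 -0.95995565  0.39457457]
 [ 0.          0.          0.          1.        ]]
pan_top {'centre': [276.2, 165.6], 'conf': 0.59}
ring_a {'centre': [499.7, 207.7], 'conf': 0.85}
ring_a {'centre': [51.8, 113.8], 'conf': 0.84}
ring_a {'centre': [398.7, 216.6], 'conf': 0.84}
ring_a {'centre': [496.1, 125.9], 'conf': 0.81}
ring_a {'centre': [452.4, 206.0], 'conf': 0.79}
ring_a {'centre': [79.9, 196.4], 'conf': 0.59}
ring_a {'centre': [429.7, 259.8], 'conf': 0.43}
scale {'centre': [257.9, 160.7], 'conf': 0.69}
```

View pics/w1.png

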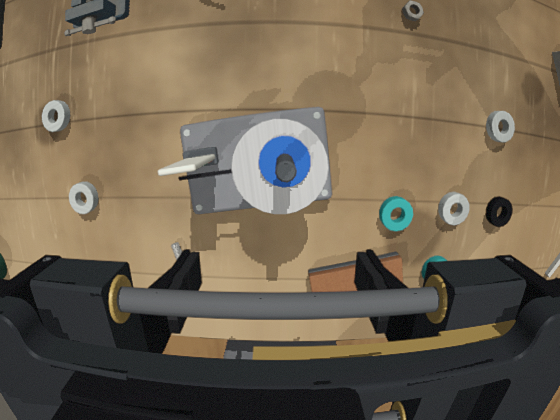

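```bash
cat >> h.py <<'E'
def fcloud(p,d):
    K=p["mtx"];T=p["pose"]; v,u=np.mgrid[0:d.shape[0],0:d.shape[1]]
    a=(u-K[0,2])/K[0,0]; b=(v-K[1,2])/K[1,1]; th=np.hypot(a,b)+1e-9
    k=np.tan(np.minimum(th,1.5))/th
    c=np.stack([a*k*d,b*k*d,d],-1)
    return c@T[:3,:3].T+T[:3,3]
def frays(p,uv):
    K=p["mtx"];T=p["pose"]; uv=np.atleast_2d(uv).astype(float)
    a=(uv[:,0]-K[0,2])/K[0,0]; b=(uv[:,1]-K[1,2])/K[1,1]; th=np.hypot(a,b)+1e-9
    c=np.c_[a/th*np.sin(th),b/th*np.sin(th),np.cos(th)]
    return c@T[:3,:3].T
def fonplane(p,uv,z):
    R=frays(p,uv); o=p["pose"][:3,3]; return o+R*((z-o[2])/R[:,2])[:,None]
def fitcircle(P):
    A=np.c_[2*P[:,0],2*P[:,1],np.ones(len(P))]; s=np.linalg.lstsq(A,(P[:,:2]**2).sum(1),rcond=None)[0]
    return s[0],s[1],np.sqrt(s[2]+s[0]**2+s[1]**2)
def circ_mask(p,m,z,fish=True):
    """outer contour of mask projected on plane z, circle fit"""
    cs,_=cv2.findContours(m.astype(np.uint8),cv2.RETR_EXTERNAL,cv2.CHAIN_APPROX_NONE)
    c=max(cs,key=len)[:,0,:]; P=(fonplane if fish else onplane)(p,c,z)
    for _ in range(4):
        x,y,R=fitcircle(P); e=abs(np.hypot(P[:,0]-x,P[:,1]-y)-R); P=P[e<max(0.0015,1.5*np.median(e))]
    return x,y,R,len(P)
E
python3 - <<'E'
from h import *
z=np.load("w1.npz"); im,d,p=z["im"].astype(int),z["d"],{"mtx":z["mtx"],"pose":z["pose"]}
X=fcloud(p,d)
def stat(n,m): P=X[m]; print(n,m.sum(),"min",P.min(0).round(4),"max",P.max(0).round(4),"med",np.median(P,0).round(4))
R,G,B=im[...,0],im[...,1],im[...,2]
roi=np.zeros(d.shape,bool); roi[100:230,225:335]=1
blue=roi&(B-R>80); stat("blue",blue)
pan=roi&(abs(X[...,2]-0.1)<0.02); stat("panish",pan)
print(np.histogram(X[roi][:,2],bins=np.arange(0,0.2,0.004)))
tip=roi&(X[...,2]>0.14); stat("tip",tip)
zt=np.median(X[tip&(X[...,2]>X[tip][:,2].max()-0.004)][:,2]); t=tip&(abs(X[...,2]-zt)<0.004); stat("tiptop",t); print("tip circ",circ_mask(p,t,zt))
zp=np.median(X[roi&(R>170)&(abs(X[...,2]-0.1)<0.02)][:,2]); print("pan z",zp)
pm=roi&(X[...,2]>zp-0.006); print("pan circ",circ_mask(p,pm,zp))
bm=cv2.morphologyEx(blue.astype(np.uint8),cv2.MORPH_CLOSE,np.ones((15,15))); print("foot circ",circ_mask(p,bm>0,zp+0.004))
for (c,rr) in [(500,126),(55,116),(83,197),(454,208)]:
    w=np.zeros(d.shape,bool); w[rr-24:rr+24,max(c-24,0):c+24]=1
    m=w&(X[...,2]>0.010)&(X[...,2]<0.022); stat("ring",m); print(circ_mask(p,m,0.0145))
E
```

```text
blue 1561 min [ 0.4954 -0.0178  0.0995] max [0.5529 0.0277 0.3946] med [0.5222 0.0061 0.1017]
panish 6761 min [ 0.4682 -0.0351  0.0948] max [0.5568 0.0597 0.1183] med [0.5143 0.0109 0.098 ]
(array([3631,    0,    0,    0,   62,  801, 1929,    1,    0,    0,    0,
          0,    0,    0,    0,    0,    0,    0,    0,    0,    0,    0,
          0,   40, 5058, 1637,    7,    6,    6,    7,    6,   10,    6,
          8,    7,    7,    7,   10,   14,   10,  277,  102,    0,    0,
          0,    0,    0,    0,    0]), array([0.   , 0.004, 0.008, 0.012, 0.016, 0.02 , 0.024, 0.028, 0.032,
       0.036, 0.04 , 0.044, 0.048, 0.052, 0.056, 0.06 , 0.064, 0.068,
       0.072, 0.076, 0.08 , 0.084, 0.088, 0.092, 0.096, 0.1  , 0.104,
       0.108, 0.112, 0.116, 0.12 , 0.124, 0.128, 0.132, 0.136, 0.14 ,
       0.144, 0.148, 0.152, 0.156, 0.16 , 0.164, 0.168, 0.172, 0.176,
       0.18 , 0.184, 0.188, 0.192, 0.196]))
tip 487 min [ 0.511  -0.0029  0.1401] max [0.5529 0.0124 0.3946] med [0.5207 0.0059 0.1635]
tiptop 60 min [0.5529 0.0095 0.3946] max [0.5529 0.0095 0.3946] med [0.5529 0.0095 0.3946]
t
[... 456 characters left out ...]
  0.0164]
(np.float64(0.5728555675715866), np.float64(-0.2933011459874419), np.float64(0.022212545358332617), 74)
ring 544 min [0.559  0.2977 0.01  ] max [0.6019 0.3414 0.0189] med [0.5801 0.3166 0.0165]
(np.float64(0.5802033102992957), np.float64(0.3191301492994377), np.float64(0.022398467052087985), 73)
ring 557 min [0.4416 0.2583 0.0102] max [0.4845 0.3012 0.019 ] med [0.4636 0.2775 0.0166]
(np.float64(0.4632202233743741), np.float64(0.27978589003314175), np.float64(0.0221872627691623), 78)
ring 610 min [ 0.4334 -0.2495  0.01  ] max [ 0.4763 -0.2055  0.0191] med [ 0.4554 -0.2251  0.0166]
(np.float64(0.4548056701591331), np.float64(-0.227366457330683), np.float64(0.022118534960652865), 77)
```

Run:
```python
from h import *
z=np.load("w1.npz"); im,d,p=z["im"].astype(int),z["d"],{"mtx":z["mtx"],"pose":z["pose"]}
X=fcloud(p,d); roi=np.zeros(d.shape,bool); roi[100:230,225:335]=1
t=roi&(X[...,2]>0.158)&(X[...,2]<0.175); print(X[t].min(0),X[t].max(0),np.median(X[t],0)); print(circ_mask(p,t,np.median(X[t][:,2])))
# bench bias near scale
b=np.zeros(d.shape,bool); b[100:240,345:370]=1; b[225:235,150:190]=1; b[60:100,150:330]=1
print("bench",np.median(X[b][:,2]))
# base top 24mm
b=roi&(abs(X[...,2]-.024)<.004); print("base",np.median(X[b][:,2]))
b=(abs(X[...,2]-.024)<.003); b[:, :180]=0;b[:,340:]=0;b[:95]=0;b[220:]=0; q=cv2.minAreaRect(np.float32(X[b][:,:2]*1000)); print(q)
z2=np.load("top.npz");pt={}
import station
pt=viewer.camera_params("top");Xt=cloud(pt,z2["d"])
w=np.zeros(d.shape,bool);w[205:255,268:318]=1
m=w&(Xt[...,2]>.09)&(Xt[...,2]<.108); print("pan top cam",np.median(Xt[m],0),circ_mask(pt,w&(Xt[...,2]>.085)&(Xt[...,2]<.125),np.median(Xt[m][:,2]),False))
m=w&(Xt[...,2]>.15);print("tip top cam",m.sum(),Xt[m].mean(0))
rg=z2["im"].astype(int); bl=w&(rg[...,2]-rg[...,0]>60); bl=cv2.morphologyEx(bl.astype(np.uint8),cv2.MORPH_CLOSE,np.ones((7,7)))>0
print("foot top",circ_mask(pt,bl,.102,False))
for (c,rr) in [(406,213),(177,204),(189,248),(381,256)]:
    w=np.zeros(d.shape,bool); w[rr-12:rr+12,c-12:c+12]=1
    m=w&(z2["im"].min(2)>115)&(z2["im"].max(2)-z2["im"].min(2)<28); m=cv2.morphologyEx(m.astype(np.uint8),cv2.MORPH_OPEN,np.ones((3,3)))>0
    print("ring top",circ_mask(pt,m,.016,False))
```

```text
[ 0.5109577  -0.00286035  0.15814545] [0.52647554 0.0122881  0.16523294] [0.5188482  0.00500699 0.16349132]
(np.float64(0.5189028074877987), np.float64(0.00485812052721446), np.float64(0.007661129173932492), 61)
bench 0.0008300761316753502
base 0.02460280203337467
((508.9643249511719, 36.72439193725586), (109.01421356201172, 168.38218688964844), 7.743534088134766)
pan top cam [0.50743741 0.01235415 0.09736704] (np.float64(0.5095171579872472), np.float64(0.01109529839644624), np.float64(0.043891081109383244), 68)
tip top cam 44 [0.49632276 0.00924363 0.37094011]
foot top (np.float64(0.5164063565367637), np.float64(0.005536388982314788), np.float64(0.021454702074454345), 48)
ring top (np.float64(0.5709487199826728), np.float64(-0.2924570096256154), np.float64(0.02163945861260152), 44)
ring top (np.float64(0.5788400958384423), np.float64(0.320019585390689), np.float64(0.021776525233044543), 44)
ring top (np.float64(0.46115421588020056), np.float64(0.2812259062756748), np.float64(0.02101180093804426), 46)
ring top (np.float64(0.4529558065025069), np.float64(-0.22652878750093666), np.float64(0.020705477114410054), 43)
```

move_arm(series=[[[-0.042, 0.063, -0.089, -0.03, 0.64, 0, 1], [0, 0, 0, -0.03, 0.64, 0, 1], [0, 0, 0, -0.03, 0.64, -0.2, 1], [0, 0, 0, -0.03, 0.64, -0.3, 1], [0, 0, 0, -0.03, 0.64, -0.4, 1], [0, 0, 0, -0.03, 0.64, -0.5, 1], [0, 0, 0, -0.03, 0.54, -0.6, 1], [0, 0, 0, 0, 0, 0, 1], [0, 0, 0, 0, 0, 0, 1]]])

```text
time_s: 3.4
tcp_pos: [0.4519, 0.2959, 0.182]
ee_rot: [[0.008, 0.031, -0.999], [0.006, -0.999, -0.031], [-1.0, -0.006, -0.009]]
wrist_force: [0.1, 0.2, 0.7]
gripper_width: 1.003
```

Run:
```python
from h import *
s=r.sense(); print(s["time_s"],s["tcp_pos"],np.round(s["ee_rot"],4),s["wrist_force"])
im,d,p=cap("wrist","w2"); np.savez("w2.npz",im=im,d=d,**p); print(p["pose"][:3,3])
X=fcloud(p,d)
for n in ["ring_a"]:
    for o in spotter.trace("wrist",n):
        m=o["mask"]; m2=m&(X[...,2]>.01)
        print(np.round(o["centre"]),o["conf"].__round__(2),circ_mask(p,m2,0.0155) if m2.sum()>30 else None, np.median(X[m],0).round(4))
```

```text
3.4 [0.45194857 0.295854   0.18195772] [[ 0.0084  0.0315 -0.9995]
 [ 0.0061 -0.9995 -0.0314]
 [-0.9999 -0.0058 -0.0086]] [0.1185899  0.17723332 0.71096107]
[0.53045914 0.29703579 0.27590694]
[250.  52.] 0.77 (np.float64(0.5800059251946984), np.float64(0.31994402144168255), np.float64(0.021388147253871746), 152) [0.5794 0.3193 0.0166]
[303. 209.] 0.67 (np.float64(0.46347723478163794), np.float64(0.2808653704569465), np.float64(0.021540346329250497), 146) [0.4642 0.2807 0.0167]
```

View pics/w2.png

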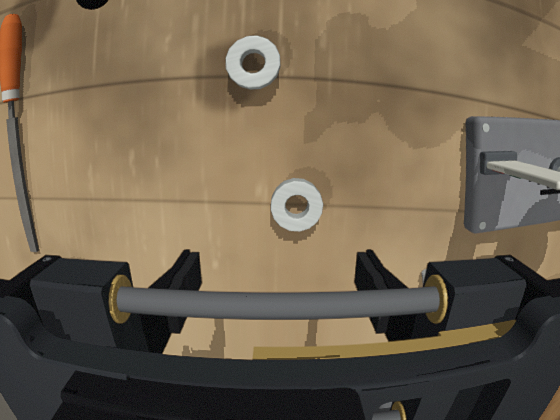

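move_arm(series=[[[-0.042, 0.063, -0.225, 0.15, -0.2, -0.25, 1], [0, 0, 0, 0.03, -0.04, -0.35, 1], [0, 0, 0, 0, 0, -0.35, 1], [0, 0, 0, 0, 0, -0.25, 1], [0, 0, 0, 0, 0, 0, 1]]])

```text
time_s: 4.12
tcp_pos: [0.4661, 0.2751, 0.1095]
ee_rot: [[0.002, -0.013, -1.0], [0.004, -1.0, 0.013], [-1.0, -0.004, -0.002]]
wrist_force: [0.2, -0.0, -0.2]
gripper_width: 0.999
```

move_arm(series=[[[-0.02, 0.01, 0.07, -0.045, 0.075, -0.3, 1], [0, 0, 0, 0, 0, -0.25, 1], [0, 0, 0, 0, 0, 0, 1]]])

```text
time_s: 4.5
tcp_pos: [0.465, 0.2796, 0.0772]
ee_rot: [[0.004, -0.005, -1.0], [0.003, -1.0, 0.005], [-1.0, -0.004, -0.004]]
wrist_force: [0.8, -0.4, -0.6]
gripper_width: 0.999
```

Run:
```python
from h import *
s=r.sense(); print(s["time_s"],s["tcp_pos"],np.round(s["ee_rot"],4),s["wrist_force"])
im,d,p=cap("wrist","w3"); np.savez("w3.npz",im=im,d=d,**p)
X=fcloud(p,d)
w=np.zeros(d.shape,bool); w[:,180:390]=1
m=w&(X[...,2]>.01)&(X[...,2]<.02)&(abs(X[...,1]-.28)<.03)&(abs(X[...,0]-.463)<.03);print(circ_mask(p,m,.0155),m.sum())
```

```text
4.5 [0.4649679  0.27964063 0.07722755] [[ 0.0038 -0.0048 -1.    ]
 [ 0.0035 -1.      0.0048]
 [-1.     -0.0035 -0.0038]] [ 0.81633462 -0.36842737 -0.55009563]
(np.float64(0.46659073246317356), np.float64(0.2807890642423694), np.float64(0.020088427786625583), 112) 2968
```

View pics/w3.png

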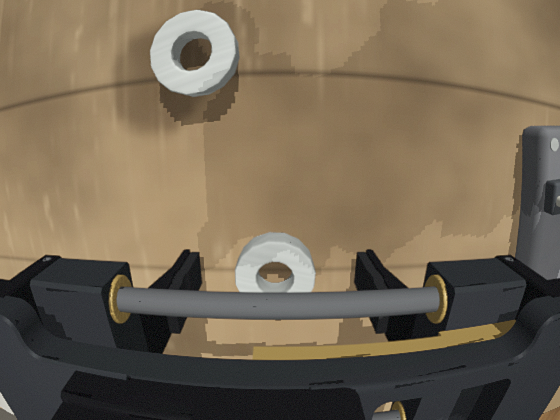

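move_arm(series=[[[0, 0, 0, -0.03, 0.015, -0.06, 1], [0, 0, 0, 0, 0, 0, 0.3], [0, 0, 0, 0, 0, 0, 0.2], [0, 0, 0, 0, 0, 0, 0.2], [0, 0, 0, 0, 0, 0, 0.2], [0, 0, 0, 0, 0, 0, 0.2]]])

```text
time_s: 5.3
tcp_pos: [0.4643, 0.2818, 0.0761]
ee_rot: [[0.008, -0.004, -1.0], [0.007, -1.0, 0.004], [-1.0, -0.008, -0.008]]
wrist_force: [0.3, 0.4, -0.5]
gripper_width: 0.516
```

move_arm(series=[[[0, 0, 0, 0, 0, 0, 0.2], [0, 0, 0, 0, 0, 0.3, 0.2], [0, 0, 0, 0, 0, 0.7, 0.2], [0, 0, 0, 0, 0, 0.7, 0.2], [0, 0, 0, 0, 0, 0.7, 0.2], [0, 0, 0, 0, 0, 0.3, 0.2], [0, 0, 0, 0, 0, 0, 0.2]]])

```text
time_s: 6.18
tcp_pos: [0.4618, 0.2795, 0.2399]
ee_rot: [[0.002, -0.006, -1.0], [0.003, -1.0, 0.006], [-1.0, -0.003, -0.002]]
wrist_force: [-0.3, -0.8, -2.0]
gripper_width: 0.486
```

Run:
```python
from h import *
s=r.sense(); print(s["time_s"],s["tcp_pos"],np.round(s["ee_rot"],4),s["wrist_force"],s["gripper_width"])
im,d,p=cap("wrist","w4"); np.savez("w4.npz",im=im,d=d,tcp=s["tcp_pos"],R=s["ee_rot"],**p)
c=cv2.resize(im[220:320,180:400],None,fx=3.6,fy=3.6,interpolation=cv2.INTER_CUBIC); cv2.imwrite("pics/w4c.png",c[:,:,::-1])
X=fcloud(p,d); Xt=(X-s["tcp_pos"])@np.array(s["ee_rot"])
m=np.zeros(d.shape,bool); m[225:300,210:345]=1
m&=(Xt[...,0]>.05)&(Xt[...,0]<.08)&(abs(Xt[...,2])<.03)&(abs(Xt[...,1])<.03)
P=Xt[m]; print(m.sum(),P.min(0),P.max(0),np.median(P,0))
print(np.histogram(P[:,0],bins=np.arange(.05,.082,.002)))
```

```text
6.175 [0.46179832 0.2795469  0.23991949] [[ 0.0017 -0.0059 -1.    ]
 [ 0.003  -1.      0.0059]
 [-1.     -0.003  -0.0017]] [-0.31350336 -0.76551818 -2.02517945] 0.4856674471517473
4249 [ 0.05000701 -0.02950148 -0.02028798] [0.07532855 0.02997832 0.01260824] [ 0.05970681  0.00038915 -0.00916381]
(array([ 103,  101,   90,  114, 2081,  695,  222,  204,  215,  166,  158,
         93,    7,    0,    0]), array([0.05 , 0.052, 0.054, 0.056, 0.058, 0.06 , 0.062, 0.064, 0.066,
       0.068, 0.07 , 0.072, 0.074, 0.076, 0.078, 0.08 ]))
```

View pics/w4c.png

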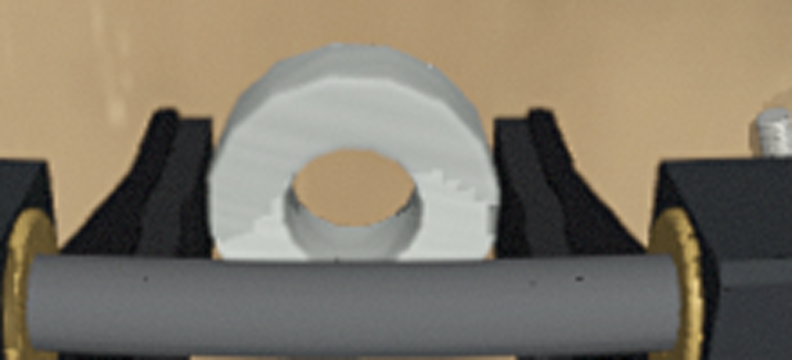

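```bash
cat >> h.py <<'E'
def hand_ring(im,d,p,tcp,R,lo=.0575,hi=.0615,band=(225,300,200,350)):
    """circle fits (tool y,z) for outer and hole edges of top face of the held ring"""
    from scipy.optimize import least_squares
    X=fcloud(p,d); Xt=(X-np.array(tcp))@np.array(R)
    m=np.zeros(d.shape,bool); a,b,c,e=band; m[a:b,c:e]=1
    m&=(Xt[...,0]>lo)&(Xt[...,0]<hi)&(abs(Xt[...,2])<.03)&(abs(Xt[...,1])<.0235)&(im.min(2)>90)
    n,l=cv2.connectedComponents(m.astype(np.uint8)); k=max(range(1,n),key=lambda i:(l==i).sum()); m=l==k
    P=Xt[m]; H=np.median(P[:,0])
    # intersect boundary rays with plane Xt x = H
    def on(uv):
        D=frays(p,uv)@np.array(R); o=(p["pose"][:3,3]-np.array(tcp))@np.array(R)
        return (o+D*((H-o[0])/D[:,0])[:,None])[:,1:]
    # front outer edge per column = top row; hole = upper edge
    O=[];I=[]
    for u in range(c,e):
        v=np.where(m[:,u])[0]
        if len(v)<5: continue
        O.append((u,v[0]-.5))
        g=np.where(np.diff(v)>3)[0]
        if len(g): I.append((u,v[g[0]]+.5))
    O=on(O);I=on(I)
    out={}
    for n,Q,rad in(("outer",O,.022),("hole",I,.010)):
        f=lambda q:np.hypot(Q[:,0]-q[0],Q[:,1]-q[1])-rad
        Q=Q[Q[:,1]<np.min(Q[:,1])+rad*.8]
        s=least_squares(f,[0,0],loss="soft_l1",f_scale=.0003); out[n]=(s.x.round(5),np.sqrt(np.mean(s.fun**2)).round(5),len(Q))
    return H,out
E
python3 - <<'E'
from h import *
z=np.load("w4.npz"); p={"mtx":z["mtx"],"pose":z["pose"]}
print(hand_ring(z["im"],z["d"],p,z["tcp"],z["R"]))
E
```

```text
(np.float64(0.05945452853332493), {'outer': (array([0.00061, 0.0014 ]), np.float64(0.00031), 80), 'hole': (array([0.00055, 0.00105]), np.float64(0.00019), 20)})
```

move_arm(series=[[[0, 0, 0, 0.03, -0.3, 0.15, 0.2], [0, 0, 0, 0.03, -0.6, 0.15, 0.2], [0, 0, 0, 0.03, -0.7, 0, 0.2], [0, 0, 0, 0.03, -0.7, 0, 0.2], [0, 0, 0, 0.03, -0.7, 0, 0.2], [0, 0, 0, 0.03, -0.7, 0, 0.2], [0, 0, 0, 0.03, -0.5, 0, 0.2], [0, 0, 0, 0, -0.2, 0, 0.2], [0, 0, 0, 0, 0, 0, 0.2], [0, 0, 0, 0, 0, 0, 0.2]]])

```text
time_s: 7.48
tcp_pos: [0.4679, 0.0004, 0.2487]
ee_rot: [[-0.019, -0.009, -1.0], [-0.009, -1.0, 0.009], [-1.0, 0.009, 0.019]]
wrist_force: [1.1, -0.0, -1.0]
gripper_width: 0.485
```

```bash
cat >> h.py <<'E'
def look(tag):
    s=r.sense(); print(round(s["time_s"],2),np.round(s["tcp_pos"],4),"\n",np.round(s["ee_rot"],4),"F",np.round(s["wrist_force"],2),"g",round(s["gripper_width"],3))
    im,d,p=cap("wrist",tag); np.savez(tag+".npz",im=im,d=d,tcp=s["tcp_pos"],R=s["ee_rot"],**p)
    return s,im,d,p
def tipfit(p,d,zlo=.12,zhi=.175,c=(.519,.005),rad=.025):
    X=fcloud(p,d); m=(X[...,2]>zlo)&(X[...,2]<zhi)&(np.hypot(X[...,0]-c[0],X[...,1]-c[1])<rad)
    m[300:]=0
    zt=np.percentile(X[m][:,2],90); t=m&(abs(X[...,2]-zt)<.003)
    zt=np.median(X[t][:,2]); return zt,t.sum(),circ_mask(p,t,zt)
E
python3 - <<'E'
from h import *
s,im,d,p=look("w5")
print(hand_ring(im,d,p,s["tcp_pos"],s["ee_rot"])); print(tipfit(p,d))
E
```

```text
7.47 [4.679e-01 4.000e-04 2.487e-01] 
 [[-0.0186 -0.0085 -0.9998]
 [-0.0089 -0.9999  0.0087]
 [-0.9998  0.009   0.0185]] F [ 1.08 -0.02 -0.97] g 0.485
(np.float64(0.05941427408640183), {'outer': (array([0.00068, 0.00139]), np.float64(0.00031), 80), 'hole': (array([0.0005 , 0.00106]), np.float64(0.00022), 21)})
(np.float64(0.1634675178860281), np.int64(612), (np.float64(0.5185937073147201), np.float64(0.004760228844000125), np.float64(0.007509722235843183), 80))
```

View pics/w5.png

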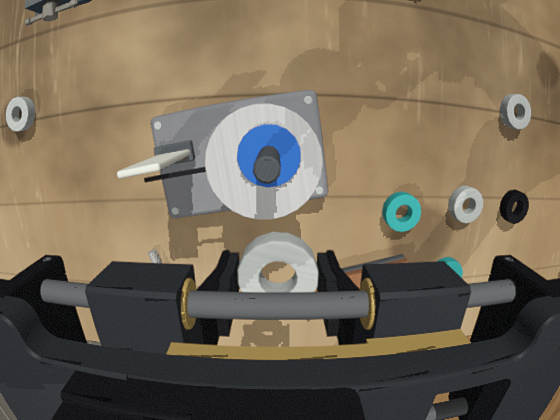

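move_arm(series=[[[0.05, -0.1, 0.045, 0.25, 0.04, 0, 0.2], [0, 0, 0, 0.35, 0.02, 0.02, 0.2], [0, 0, 0, 0.2, 0, 0.02, 0.2], [0, 0, 0, 0, 0, 0, 0.2], [0, 0, 0, 0, 0, 0, 0.2]]])

```text
time_s: 8.15
tcp_pos: [0.5195, 0.0073, 0.2508]
ee_rot: [[-0.002, 0.004, -1.0], [-0.001, -1.0, -0.004], [-1.0, 0.001, 0.002]]
wrist_force: [-0.3, 0.5, -1.5]
gripper_width: 0.483
```

Run:
```python
from h import *
s,im,d,p=look("w6")
print(hand_ring(im,d,p,s["tcp_pos"],s["ee_rot"]))
c=cv2.resize(im[120:320,160:420],None,fx=3,fy=3,interpolation=cv2.INTER_CUBIC); cv2.imwrite("pics/w6c.png",c[:,:,::-1])
```

```text
8.15 [0.5195 0.0073 0.2508] 
 [[-2.4e-03  3.6e-03 -1.0e+00]
 [-8.0e-04 -1.0e+00 -3.6e-03]
 [-1.0e+00  8.0e-04  2.4e-03]] F [-0.32  0.48 -1.46] g 0.483
(np.float64(0.05943329356012424), {'outer': (array([0.00059, 0.0014 ]), np.float64(0.0003), 80), 'hole': (array([0.00051, 0.00104]), np.float64(0.00021), 20)})
```

View pics/w6c.png

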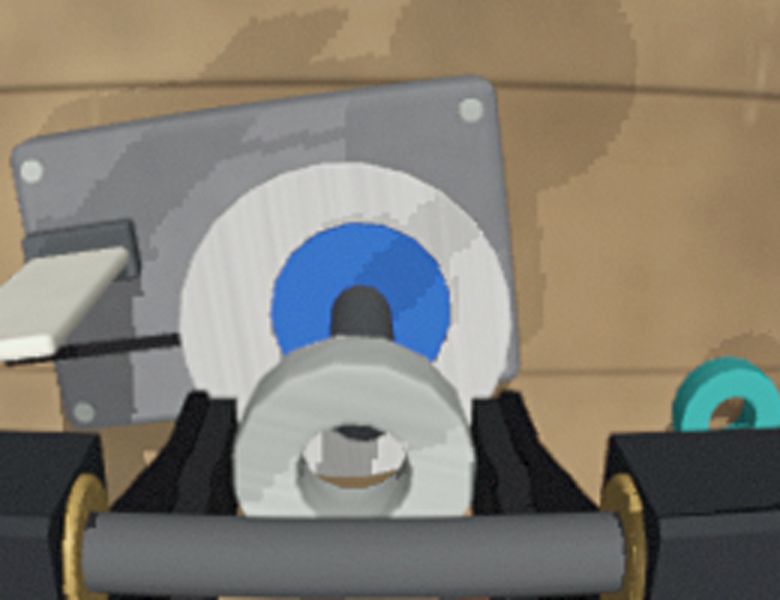

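move_arm(series=[[[0, 0.01, -0.03, 0.005, -0.025, -0.06, 0.2], [0, 0, 0, 0, 0, -0.06, 0.2], [0, 0, 0, 0, 0, 0, 0.2]]])

```text
time_s: 8.57
tcp_pos: [0.5186, 0.0054, 0.2432]
ee_rot: [[-0.004, -0.001, -1.0], [-0.001, -1.0, 0.001], [-1.0, 0.001, 0.004]]
wrist_force: [-0.3, -0.3, -0.3]
gripper_width: 0.484
```

move_arm(series=[[[0, -0.02, 0, 0.022, 0, -0.03, 0.2], [0, 0, 0, 0, 0, -0.04, 0.2], [0, 0, 0, 0, 0, -0.04, 0.2], [0, 0, 0, 0, 0, 0, 0.2]]])

```text
time_s: 9.07
tcp_pos: [0.52, 0.0054, 0.2362]
ee_rot: [[-0.001, -0.001, -1.0], [-0.001, -1.0, 0.001], [-1.0, 0.001, 0.001]]
wrist_force: [0.3, 0.3, -1.2]
gripper_width: 0.488
```

Run:
```python
from h import *
s,im,d,p=look("w7")
c=cv2.resize(im[120:320,160:420],None,fx=3,fy=3,interpolation=cv2.INTER_CUBIC); cv2.imwrite("pics/w7c.png",c[:,:,::-1])
X=fcloud(p,d); a=(abs(X[...,0]-.5125)<.045)&(abs(X[...,1]-.009)<.045)&(abs(X[...,2]-.09)<.03)&(im.min(2)>150)
print("pan z",np.median(X[a][:,2]),a.sum())
```

```text
9.07 [0.52   0.0054 0.2362] 
 [[-1.1e-03 -8.0e-04 -1.0e+00]
 [-7.0e-04 -1.0e+00  8.0e-04]
 [-1.0e+00  7.0e-04  1.1e-03]] F [ 0.28  0.32 -1.19] g 0.488
pan z 0.09777344675536286 4368
```

View pics/w7c.png

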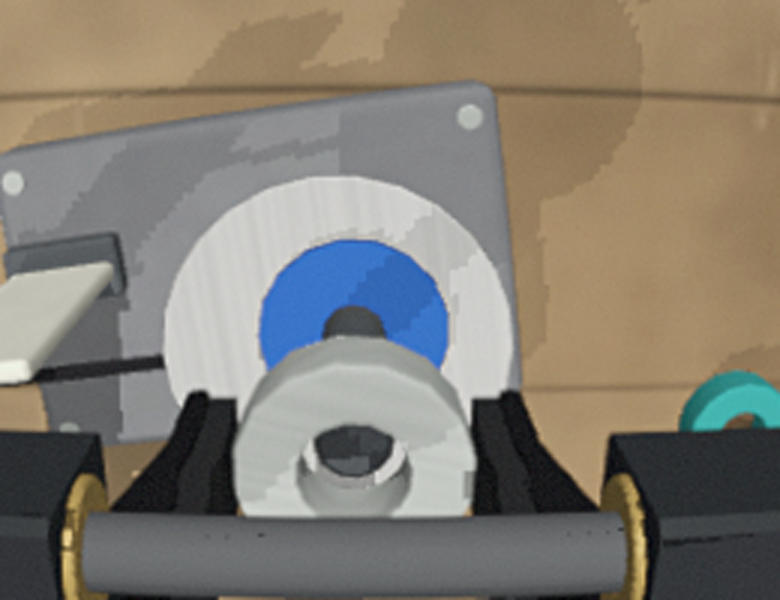

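move_arm(series=[[[0, 0, 0, 0, 0, -0.1, 0.2], [0, 0, 0, 0, 0, -0.12, 0.2], [0, 0, 0, 0, 0, 0, 0.2]]])

```text
time_s: 9.5
tcp_pos: [0.52, 0.0054, 0.2221]
ee_rot: [[-0.001, -0.001, -1.0], [-0.001, -1.0, 0.001], [-1.0, 0.001, 0.001]]
wrist_force: [-0.6, 0.5, -1.6]
gripper_width: 0.491
```

move_arm(series=[[[0, 0, 0, 0, 0, -0.12, 0.2], [0, 0, 0, 0, 0, -0.12, 0.2], [0, 0, 0, 0, 0, -0.12, 0.2], [0, 0, 0, 0, 0, 0, 0.2]]])

```text
time_s: 10.0
tcp_pos: [0.5198, 0.0053, 0.1986]
ee_rot: [[-0.002, -0.001, -1.0], [-0.001, -1.0, 0.001], [-1.0, 0.001, 0.002]]
wrist_force: [0.2, 0.5, -2.6]
gripper_width: 0.485
```

```bash
cat >> h.py <<'E'
def panz(im,d,p):
    X=fcloud(p,d); a=(abs(X[...,0]-.5125)<.045)&(abs(X[...,1]-.009)<.045)&(abs(X[...,2]-.085)<.03)&(im.min(2)>150)&(X[...,0]>.53)
    return np.median(X[a][:,2]),a.sum()
E
python3 - <<'E'
from h import *
s,im,d,p=look("w8"); print(panz(im,d,p),hand_ring(im,d,p,s["tcp_pos"],s["ee_rot"])); print(s["moment"])
c=cv2.resize(im[120:320,160:420],None,fx=3,fy=3,interpolation=cv2.INTER_CUBIC); cv2.imwrite("pics/w8c.png",c[:,:,::-1])
E
```

```text
10.0 [0.5198 0.0053 0.1986] 
 [[-1.8e-03 -9.0e-04 -1.0e+00]
 [-9.0e-04 -1.0e+00  9.0e-04]
 [-1.0e+00  9.0e-04  1.8e-03]] F [ 0.17  0.51 -2.63] g 0.485
(np.float64(0.0977791094491845), np.int64(3191)) (np.float64(0.05940523247255367), {'outer': (array([0.00055, 0.0014 ]), np.float64(0.00031), 80), 'hole': (array([0.00054, 0.00081]), np.float64(8e-05), 6)})
[-0.07296797 -0.0282808  -0.00920767]
```

View pics/w8c.png

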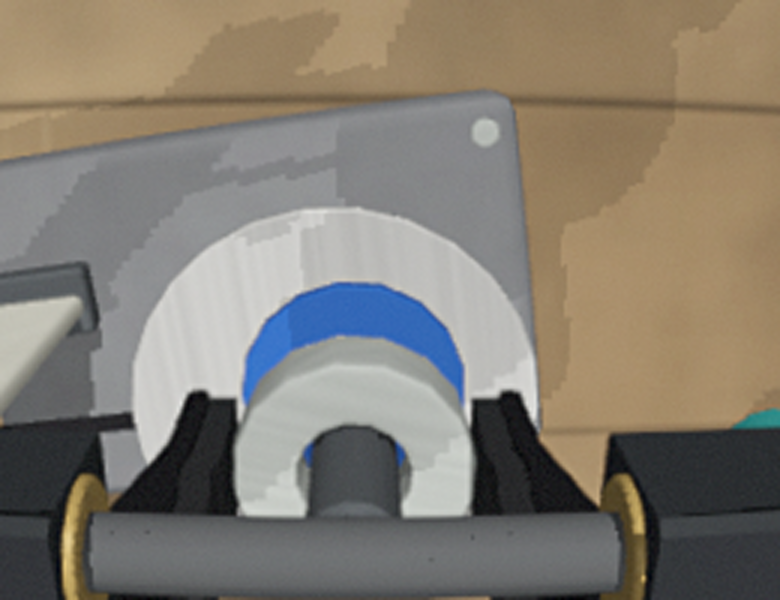

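move_arm(series=[[[0, 0, 0, 0, 0, -0.12, 0.2], [0, 0, 0, 0, 0, -0.1, 0.2], [0, 0, 0, 0, 0, -0.07, 0.2], [0, 0, 0, 0, 0, 0, 0.2]]])

```text
time_s: 10.55
tcp_pos: [0.5203, 0.0055, 0.1807]
ee_rot: [[-0.0, -0.001, -1.0], [-0.001, -1.0, 0.001], [-1.0, 0.001, 0.0]]
wrist_force: [1.2, 0.5, -1.5]
gripper_width: 0.489
```

move_arm(series=[[[0, 0, 0, 0, 0, -0.05, 0.2], [0, 0, 0, 0, 0, -0.05, 0.2], [0, 0, 0, 0, 0, -0.05, 0.2], [0, 0, 0, 0, 0, 0, 0.2]]])

```text
time_s: 11.05
tcp_pos: [0.5206, 0.0055, 0.1716]
ee_rot: [[0.001, -0.0, -1.0], [-0.001, -1.0, 0.0], [-1.0, 0.001, -0.001]]
wrist_force: [-0.6, 0.8, -1.0]
gripper_width: 0.493
```

Run:
```python
from h import *
s,im,d,p=look("w9"); print(panz(im,d,p)); print(s["moment"])
c=cv2.resize(im[120:320,160:420],None,fx=3,fy=3,interpolation=cv2.INTER_CUBIC); cv2.imwrite("pics/w9c.png",c[:,:,::-1])
```

```text
11.05 [0.5206 0.0055 0.1716] 
 [[ 6.e-04 -5.e-04 -1.e+00]
 [-6.e-04 -1.e+00  5.e-04]
 [-1.e+00  6.e-04 -6.e-04]] F [-0.63  0.81 -0.99] g 0.493
(np.float64(0.09240776062018333), np.int64(5184))
[ 0.0028402   0.14029298 -0.03875894]
```

View pics/w9c.png

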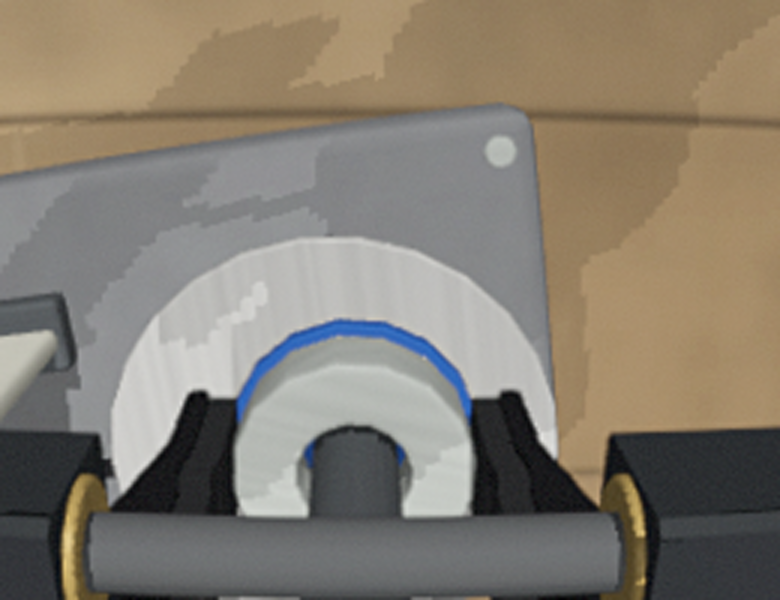

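move_arm(series=[[[0, 0, 0, -0.006, 0, -0.05, 0.2], [0, 0, 0, 0, 0, -0.04, 0.2], [0, 0, 0, 0, 0, 0, 0.2]]])

```text
time_s: 11.48
tcp_pos: [0.5207, 0.0056, 0.1665]
ee_rot: [[0.002, -0.0, -1.0], [-0.0, -1.0, 0.0], [-1.0, 0.0, -0.002]]
wrist_force: [-0.3, -0.1, -0.2]
gripper_width: 0.49
```

Run:
```python
from h import *
s,im,d,p=look("w10"); print(panz(im,d,p))
```

```text
11.47 [0.5207 0.0056 0.1665] 
 [[ 2.1e-03 -2.0e-04 -1.0e+00]
 [-4.0e-04 -1.0e+00  2.0e-04]
 [-1.0e+00  4.0e-04 -2.1e-03]] F [-0.29 -0.1  -0.22] g 0.49
(np.float64(0.08739535252007609), np.int64(5188))
```

Load nearly fully transferred (pan sank 10.4 mm of ~11.3). Release gently.

move_arm(series=[[[0, 0, 0, -0.004, 0, -0.012, 0.2], [0, 0, 0, 0, 0, 0, 0.55], [0, 0, 0, 0, 0, 0, 0.6], [0, 0, 0, 0, 0, 0, 0.66], [0, 0, 0, 0, 0, 0, 0.66]]])

```text
time_s: 12.15
tcp_pos: [0.5208, 0.0057, 0.1662]
ee_rot: [[0.003, 0.0, -1.0], [-0.0, -1.0, -0.0], [-1.0, 0.0, -0.003]]
wrist_force: [-0.1, 0.5, 0.4]
gripper_width: 0.648
```

Run:
```python
from h import *
s,im,d,p=look("w11"); print(panz(im,d,p))
```

```text
12.15 [0.5208 0.0057 0.1662] 
 [[ 3.4e-03  1.0e-04 -1.0e+00]
 [-2.0e-04 -1.0e+00 -1.0e-04]
 [-1.0e+00  2.0e-04 -3.4e-03]] F [-0.11  0.46  0.36] g 0.648
(np.float64(0.08696186143200446), np.int64(5147))
```

View pics/w11.png

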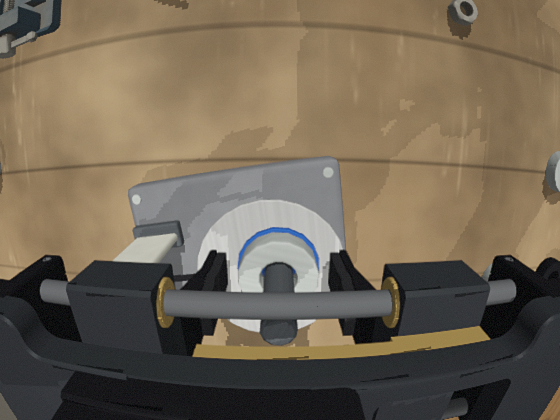

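move_arm(series=[[[0, 0, 0, 0, 0, 0.2, 0.66], [0, 0, 0, 0, 0, 0.5, 0.66], [0, 0, 0, 0, 0, 0.5, 0.66], [0, 0, 0, 0.02, 0.2, 0.3, 0.66], [0, 0, 0, 0.12, 0.6, 0, 0.66], [0, 0, 0, 0.15, 0.7, 0, 0.8], [0, 0, 0, 0.15, 0.7, 0, 1], [0, 0, 0, 0.15, 0.7, 0, 1], [0, 0, 0, 0.15, 0.7, -0.2, 1], [0, 0, 0, 0.15, 0.7, -0.4, 1], [0, 0, 0, 0.1, 0.5, -0.5, 1], [0, 0, 0, 0, 0.1, -0.2, 1], [0, 0, 0, 0, 0, 0, 1], [0, 0, 0, 0, 0, 0, 1]]])

```text
time_s: 13.95
tcp_pos: [0.5827, 0.3082, 0.1938]
ee_rot: [[0.02, -0.001, -1.0], [0.007, -1.0, 0.001], [-1.0, -0.007, -0.02]]
wrist_force: [-0.2, -0.8, -0.1]
gripper_width: 0.998
```

```bash
cat >> h.py <<'E'
def ringpos(im,d,p,c,zlo=.01,zhi=.022):
    X=fcloud(p,d); m=(X[...,2]>zlo)&(X[...,2]<zhi)&(abs(X[...,1]-c[1])<.035)&(abs(X[...,0]-c[0])<.035)&(im.min(2)>90)
    return circ_mask(p,m,.0155),m.sum()
E
python3 - <<'E'
from h import *
s,im,d,p=look("w12"); print(ringpos(im,d,p,(.58,.3195)))
X=fcloud(p,d)
t=viewer.capture("top"); cv2.imwrite("pics/t12.png",cv2.resize(t[0][180:290,160:440],None,fx=2.8,fy=2.8,interpolation=cv2.INTER_CUBIC)[:,:,::-1])
E
```

```text
13.95 [0.5827 0.3082 0.1938] 
 [[ 0.0199 -0.001  -0.9998]
 [ 0.0067 -1.      0.0012]
 [-0.9998 -0.0067 -0.0199]] F [-0.22 -0.78 -0.12] g 0.998
((np.float64(0.5808551065789862), np.float64(0.3201795594390361), np.float64(0.02163242973612446), 139), np.int64(1558))
```

View pics/w12.png

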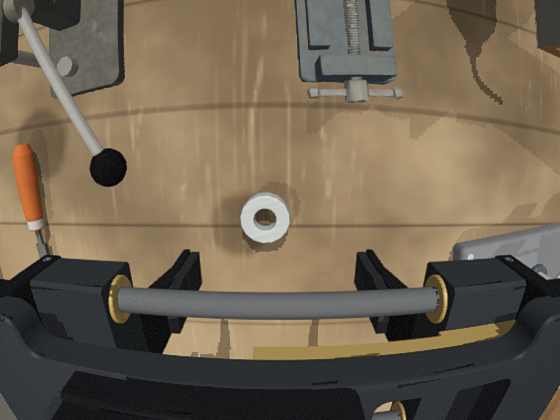

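View pics/t12.png

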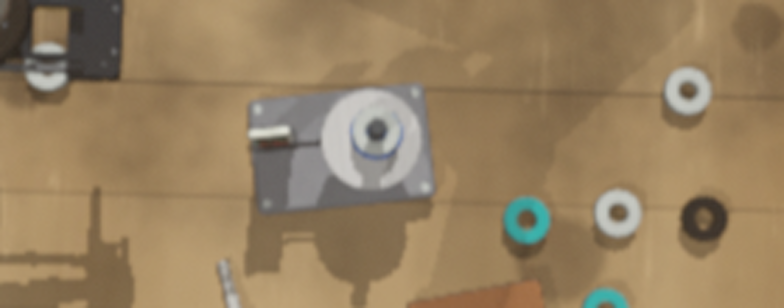

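move_arm(series=[[[-0.036, 0.107, 0, -0.03, 0.15, -0.2, 1], [0, 0, 0, 0, 0, -0.4, 1], [0, 0, 0, 0, 0, -0.4, 1], [0, 0, 0, 0, 0, -0.4, 1], [0, 0, 0, 0, 0, -0.1, 1], [0, 0, 0, 0, 0, 0, 1]]])

```text
time_s: 14.8
tcp_pos: [0.5817, 0.3176, 0.1032]
ee_rot: [[0.007, -0.004, -1.0], [0.005, -1.0, 0.004], [-1.0, -0.005, -0.007]]
wrist_force: [0.2, 0.3, 0.6]
gripper_width: 0.998
```

move_arm(series=[[[-0.03, 0.04, 0.02, -0.015, 0.03, -0.15, 1], [0, 0, 0, 0, 0, -0.25, 1], [0, 0, 0, 0, 0, -0.08, 1], [0, 0, 0, 0, 0, 0, 1]]])

```text
time_s: 15.3
tcp_pos: [0.5814, 0.3203, 0.0744]
ee_rot: [[0.004, -0.001, -1.0], [0.003, -1.0, 0.001], [-1.0, -0.003, -0.004]]
wrist_force: [-0.2, -1.0, 0.2]
gripper_width: 1.0
```

Run:
```python
from h import *
s,im,d,p=look("w13"); print(hand_ring(im,d,p,s["tcp_pos"],s["ee_rot"],.05,.068))
```

```text
15.3 [0.5814 0.3203 0.0744] 
 [[ 3.6e-03 -6.0e-04 -1.0e+00]
 [ 2.9e-03 -1.0e+00  6.0e-04]
 [-1.0e+00 -2.9e-03 -3.6e-03]] F [-0.23 -1.04  0.25] g 1.0
(np.float64(0.057912806724873055), {'outer': (array([ 0.0004 , -0.00179]), np.float64(0.00041), 79), 'hole': (array([0.00033, 0.00087]), np.float64(0.00025), 35)})
```

Well centred; close on it and lift.

move_arm(series=[[[0, 0, 0, 0, 0, 0, 0.3], [0, 0, 0, 0, 0, 0, 0.2], [0, 0, 0, 0, 0, 0, 0.2], [0, 0, 0, 0, 0, 0, 0.2], [0, 0, 0, 0, 0, 0, 0.2], [0, 0, 0, 0, 0, 0, 0.2], [0, 0, 0, 0, 0, 0.3, 0.2], [0, 0, 0, 0, 0, 0.7, 0.2], [0, 0, 0, 0, 0, 0.7, 0.2], [0, 0, 0, 0, 0, 0.7, 0.2], [0, 0, 0, 0, 0, 0.5, 0.2], [0, 0, 0, 0, 0, 0, 0.2], [0, 0, 0, 0, 0, 0, 0.2]]])

```text
time_s: 16.98
tcp_pos: [0.5797, 0.3189, 0.2587]
ee_rot: [[0.004, -0.001, -1.0], [0.005, -1.0, 0.001], [-1.0, -0.005, -0.004]]
wrist_force: [-0.4, 0.5, -2.2]
gripper_width: 0.486
```

Run:
```python
from h import *
s,im,d,p=look("w14"); print(hand_ring(im,d,p,s["tcp_pos"],s["ee_rot"],.056,.0625))
c=cv2.resize(im[220:320,180:400],None,fx=3.6,fy=3.6,interpolation=cv2.INTER_CUBIC); cv2.imwrite("pics/w14c.png",c[:,:,::-1])
```

```text
16.98 [0.5797 0.3189 0.2587] 
 [[ 0.0045 -0.0013 -1.    ]
 [ 0.0046 -1.      0.0013]
 [-1.     -0.0046 -0.0044]] F [-0.44  0.53 -2.23] g 0.486
(np.float64(0.05927864642098674), {'outer': (array([0.00066, 0.00114]), np.float64(0.00029), 80), 'hole': (array([0.00054, 0.00121]), np.float64(0.00026), 22)})
```

View pics/w14c.png

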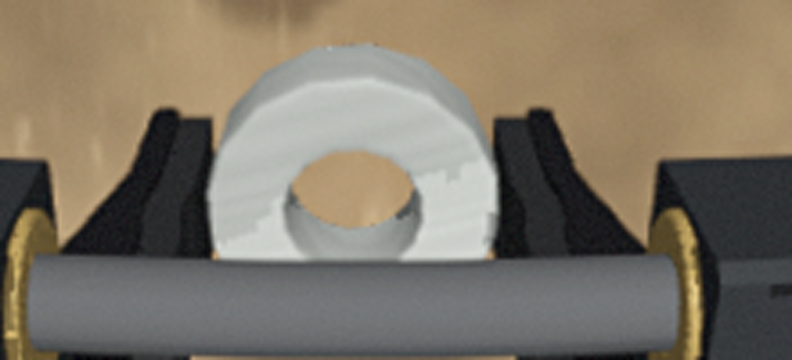

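move_arm(series=[[[0, 0, 0, -0.05, -0.3, 0, 0.2], [0, 0, 0, -0.1, -0.6, 0, 0.2], [0, 0, 0, -0.14, -0.7, 0, 0.2], [0, 0, 0, -0.14, -0.7, 0, 0.2], [0, 0, 0, -0.14, -0.7, 0, 0.2], [0, 0, 0, -0.14, -0.7, 0, 0.2], [0, 0, 0, -0.12, -0.65, 0, 0.2], [0, 0, 0, -0.05, -0.4, 0, 0.2], [0, 0, 0, 0, -0.15, 0, 0.2], [0, 0, 0, 0, 0, 0, 0.2], [0, 0, 0, 0, 0, 0, 0.2]]])

```text
time_s: 18.4
tcp_pos: [0.5159, 0.0076, 0.2457]
ee_rot: [[-0.02, -0.005, -1.0], [-0.008, -1.0, 0.005], [-1.0, 0.008, 0.019]]
wrist_force: [0.8, 0.1, -1.5]
gripper_width: 0.488
```

move_arm(series=[[[0.046, -0.115, 0.03, 0.055, -0.03, 0, 0.2], [0, 0, 0, 0, 0, 0, 0.2], [0, 0, 0, 0, 0, 0, 0.2]]])

```text
time_s: 18.77
tcp_pos: [0.5198, 0.0074, 0.2455]
ee_rot: [[-0.002, 0.002, -1.0], [-0.001, -1.0, -0.002], [-1.0, 0.001, 0.002]]
wrist_force: [-0.2, -0.1, -2.2]
gripper_width: 0.486
```

Run:
```python
from h import *
s,im,d,p=look("w15"); print(hand_ring(im,d,p,s["tcp_pos"],s["ee_rot"],.056,.0625)); print(panz(im,d,p))
c=cv2.resize(im[120:320,160:420],None,fx=3,fy=3,interpolation=cv2.INTER_CUBIC); cv2.imwrite("pics/w15c.png",c[:,:,::-1])
```

```text
18.77 [0.5198 0.0074 0.2455] 
 [[-2.3e-03  2.5e-03 -1.0e+00]
 [-9.0e-04 -1.0e+00 -2.5e-03]
 [-1.0e+00  9.0e-04  2.3e-03]] F [-0.19 -0.09 -2.24] g 0.486
(np.float64(0.059222685424890335), {'outer': (array([0.00058, 0.00115]), np.float64(0.00025), 80), 'hole': (array([0.00056, 0.00132]), np.float64(0.00027), 23)})
(np.float64(0.08691608659863562), np.int64(2566))
```

View pics/w15c.png

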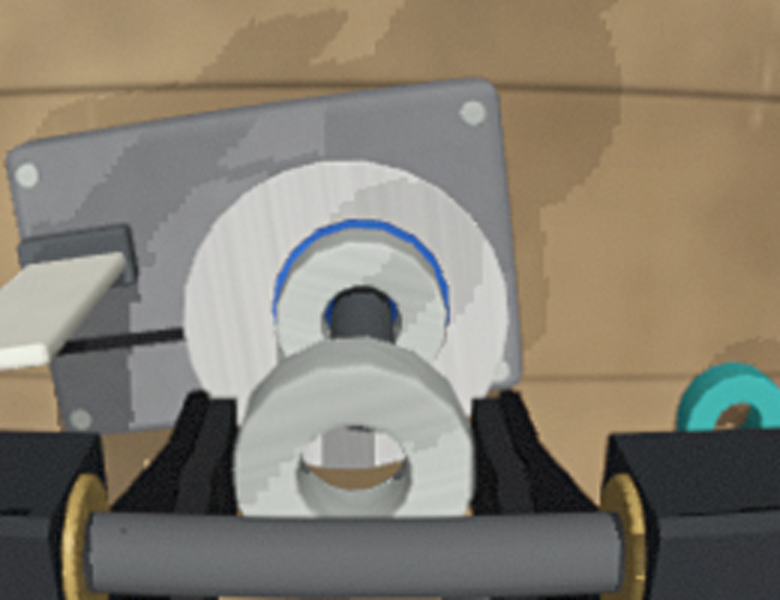

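move_arm(series=[[[0, -0.01, -0.015, 0.006, -0.03, -0.06, 0.2], [0, 0, 0, 0, 0, -0.1, 0.2], [0, 0, 0, 0, 0, -0.03, 0.2], [0, 0, 0, 0, 0, 0, 0.2]]])

```text
time_s: 19.32
tcp_pos: [0.52, 0.0056, 0.2329]
ee_rot: [[-0.002, 0.0, -1.0], [-0.001, -1.0, -0.0], [-1.0, 0.001, 0.002]]
wrist_force: [-0.3, -0.1, -0.9]
gripper_width: 0.488
```

move_arm(series=[[[0, 0, 0, 0.003, -0.003, -0.04, 0.2], [0, 0, 0, 0, 0, -0.04, 0.2], [0, 0, 0, 0, 0, -0.04, 0.2], [0, 0, 0, 0, 0, 0, 0.2]]])

```text
time_s: 19.82
tcp_pos: [0.5203, 0.0053, 0.2254]
ee_rot: [[-0.001, 0.0, -1.0], [-0.001, -1.0, -0.0], [-1.0, 0.001, 0.001]]
wrist_force: [0.3, -0.3, -1.2]
gripper_width: 0.489
```

Run:
```python
from h import *
s,im,d,p=look("w16"); print(panz(im,d,p))
c=cv2.resize(im[120:320,160:420],None,fx=3,fy=3,interpolation=cv2.INTER_CUBIC); cv2.imwrite("pics/w16c.png",c[:,:,::-1])
```

```text
19.82 [0.5203 0.0053 0.2254] 
 [[-1.2e-03  2.0e-04 -1.0e+00]
 [-9.0e-04 -1.0e+00 -2.0e-04]
 [-1.0e+00  9.0e-04  1.2e-03]] F [ 0.26 -0.26 -1.16] g 0.489
(np.float64(0.08697103208696796), np.int64(3001))
```

View pics/w16c.png

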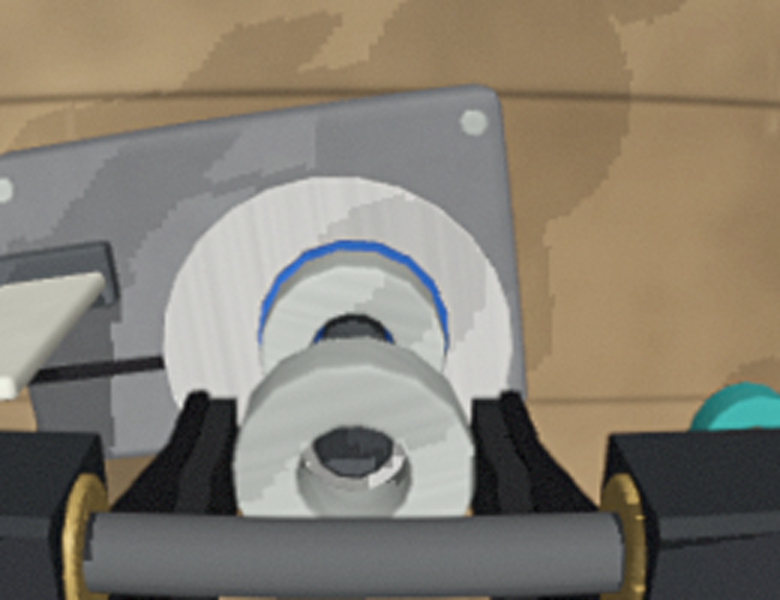

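move_arm(series=[[[0, 0, 0, 0, 0, -0.1, 0.2], [0, 0, 0, 0, 0, -0.12, 0.2], [0, 0, 0, 0, 0, -0.12, 0.2], [0, 0, 0, 0, 0, 0, 0.2]]])

```text
time_s: 20.38
tcp_pos: [0.5202, 0.0053, 0.2033]
ee_rot: [[-0.002, 0.0, -1.0], [-0.001, -1.0, -0.0], [-1.0, 0.001, 0.002]]
wrist_force: [0.8, -0.1, -1.0]
gripper_width: 0.487
```

move_arm(series=[[[0, 0, 0, 0, 0, -0.12, 0.2], [0, 0, 0, 0, 0, -0.08, 0.2], [0, 0, 0, 0, 0, -0.05, 0.2], [0, 0, 0, 0, 0, 0, 0.2]]])

```text
time_s: 20.88
tcp_pos: [0.5203, 0.0053, 0.1873]
ee_rot: [[-0.002, 0.0, -1.0], [-0.001, -1.0, -0.0], [-1.0, 0.001, 0.002]]
wrist_force: [0.2, 0.2, -3.0]
gripper_width: 0.487
```

Run:
```python
from h import *
s,im,d,p=look("w17"); print(panz(im,d,p))
c=cv2.resize(im[120:320,160:420],None,fx=3,fy=3,interpolation=cv2.INTER_CUBIC); cv2.imwrite("pics/w17c.png",c[:,:,::-1])
```

```text
20.88 [0.5203 0.0053 0.1873] 
 [[-1.5e-03  3.0e-04 -1.0e+00]
 [-1.1e-03 -1.0e+00 -3.0e-04]
 [-1.0e+00  1.1e-03  1.5e-03]] F [ 0.2   0.24 -3.03] g 0.487
(np.float64(0.08684289204179857), np.int64(3754))
```

View pics/w17c.png

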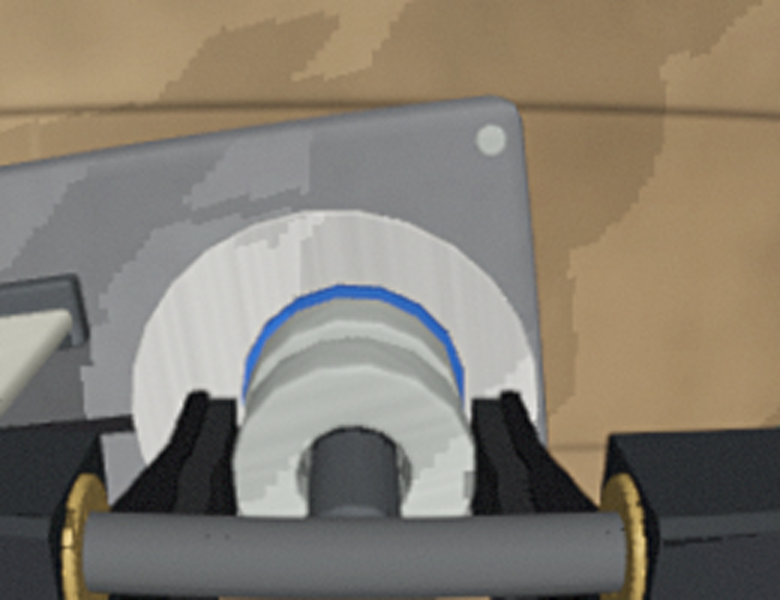

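Centred and still free of the first ring. Continue to seat it and transfer the weight.

move_arm(series=[[[0, 0, 0, 0, 0, -0.05, 0.2], [0, 0, 0, 0, 0, -0.05, 0.2], [0, 0, 0, 0, 0, -0.05, 0.2], [0, 0, 0, 0, 0, -0.05, 0.2], [0, 0, 0, 0, 0, 0, 0.2]]])

```text
time_s: 21.55
tcp_pos: [0.5208, 0.0055, 0.1753]
ee_rot: [[0.0, 0.001, -1.0], [-0.001, -1.0, -0.001], [-1.0, 0.001, -0.0]]
wrist_force: [-0.8, 0.4, -0.5]
gripper_width: 0.488
```

Run:
```python
from h import *
s,im,d,p=look("w18"); print(panz(im,d,p))
```

```text
21.55 [0.5208 0.0055 0.1753] 
 [[ 2.e-04  7.e-04 -1.e+00]
 [-8.e-04 -1.e+00 -7.e-04]
 [-1.e+00  8.e-04 -2.e-04]] F [-0.81  0.37 -0.51] g 0.488
(np.float64(0.08030262053203788), np.int64(4015))
```

move_arm(series=[[[0, 0, 0, -0.006, 0, -0.035, 0.2], [0, 0, 0, 0, 0, -0.035, 0.2], [0, 0, 0, 0, 0, 0, 0.2]]])

```text
time_s: 21.98
tcp_pos: [0.5207, 0.0055, 0.1714]
ee_rot: [[0.001, 0.001, -1.0], [-0.001, -1.0, -0.001], [-1.0, 0.001, -0.001]]
wrist_force: [-0.1, -0.5, -0.0]
gripper_width: 0.484
```

Run:
```python
from h import *
s,im,d,p=look("w19"); print(panz(im,d,p))
```

```text
21.98 [0.5207 0.0055 0.1714] 
 [[ 1.3e-03  8.0e-04 -1.0e+00]
 [-7.0e-04 -1.0e+00 -8.0e-04]
 [-1.0e+00  7.0e-04 -1.3e-03]] F [-0.1  -0.49 -0.04] g 0.484
(np.float64(0.07676659684562835), np.int64(5012))
```

move_arm(series=[[[0, 0, 0, -0.004, 0, -0.014, 0.2], [0, 0, 0, 0, 0, 0, 0.55], [0, 0, 0, 0, 0, 0, 0.6], [0, 0, 0, 0, 0, 0, 0.66], [0, 0, 0, 0, 0, 0, 0.66], [0, 0, 0, 0, 0, 0.1, 0.66], [0, 0, 0, 0, 0, 0.4, 0.66], [0, 0, 0, 0, 0, 0.5, 0.66], [0, 0, 0, -0.1, 0, 0.5, 0.66], [0, 0, 0, -0.3, 0, 0.2, 0.66], [0, 0, 0, -0.3, 0, 0, 0.66], [0, 0, 0, -0.1, 0, 0, 0.66], [0, 0, 0, 0, 0, 0, 0.66]]])

```text
time_s: 23.65
tcp_pos: [0.4706, 0.0053, 0.2771]
ee_rot: [[0.003, 0.001, -1.0], [-0.001, -1.0, -0.001], [-1.0, 0.001, -0.003]]
wrist_force: [0.3, -0.1, 0.3]
gripper_width: 0.659
```

Run:
```python
from h import *
s,im,d,p=look("w20"); print(panz(im,d,p))
cv2.imwrite("pics/w20c.png",cv2.resize(im[60:260,100:360],None,fx=3,fy=3,interpolation=cv2.INTER_CUBIC)[:,:,::-1])
im,d,p=cap("scene"); cv2.imwrite("pics/s20.png",cv2.resize(im[140:270,190:330],None,fx=4.5,fy=4.5,interpolation=cv2.INTER_CUBIC)[:,:,::-1])
```

```text
23.65 [0.4706 0.0053 0.2771] 
 [[ 3.0e-03  1.2e-03 -1.0e+00]
 [-7.0e-04 -1.0e+00 -1.2e-03]
 [-1.0e+00  7.0e-04 -3.0e-03]] F [ 0.34 -0.1   0.3 ] g 0.659
(np.float64(0.07573273933536331), np.int64(1980))
```

View pics/w20c.png

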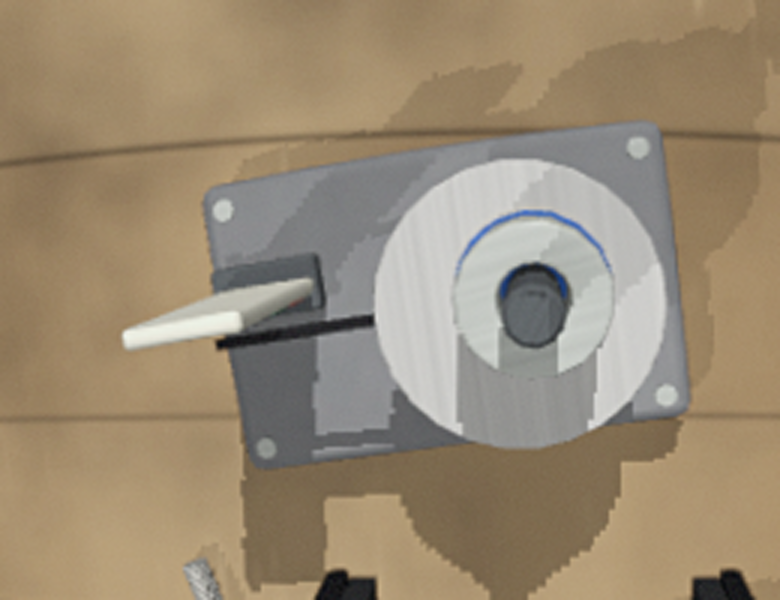

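View pics/s20.png

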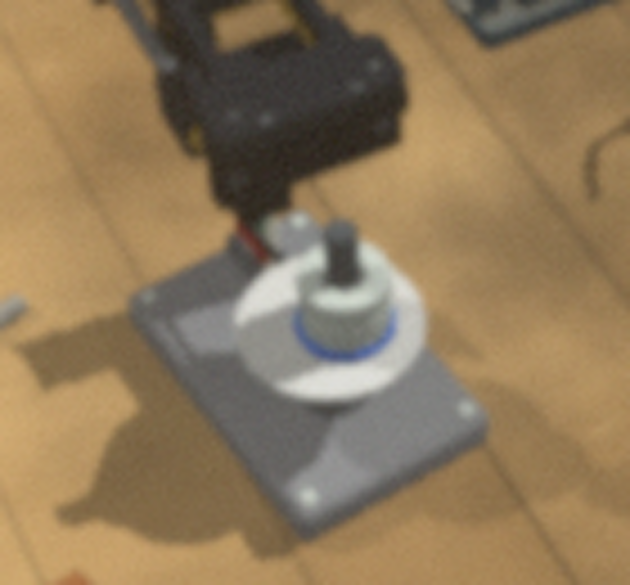

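move_arm(series=[[[0, 0, 0, -0.4, 0.3, 0, 0.66], [0, 0, 0, -0.5, 0.5, 0, 0.66], [0, -1, 0, -0.5, 0.5, 0, 0.66], [0, -1, 0, -0.2, 0.2, 0, 0.66], [0, -1, 0, 0, 0, -0.3, 0.66], [0, -1, 0, 0, 0, -0.3, 0.66], [0, 0, 0, 0, 0, -0.2, 0.66], [0, 0, 0, 0, 0, 0, 0.66], [0, 0, 0, 0, 0, 0, 0.66]]])

```text
time_s: 24.88
tcp_pos: [0.39, 0.0984, 0.2526]
ee_rot: [[0.485, -0.012, -0.875], [-0.013, -1.0, 0.006], [-0.875, 0.008, -0.485]]
wrist_force: [-0.8, 0.2, 0.4]
gripper_width: 0.658
```

Run:
```python
from h import *
s,im,d,p=look("w21"); print(panz(im,d,p)); print(p["pose"][:3,3])
im,d,p=cap("scene","s21"); cv2.imwrite("pics/s21c.png",cv2.resize(im[140:270,190:330],None,fx=4.5,fy=4.5,interpolation=cv2.INTER_CUBIC)[:,:,::-1])
```

```text
24.88 [0.39   0.0984 0.2526] 
 [[ 0.4845 -0.0119 -0.8747]
 [-0.0131 -0.9999  0.0064]
 [-0.8747  0.0083 -0.4846]] F [-0.77  0.18  0.4 ] g 0.658
(np.float64(0.07571124381676064), np.int64(737))
[0.4146413  0.0983883  0.37276182]
```

View pics/w21.png

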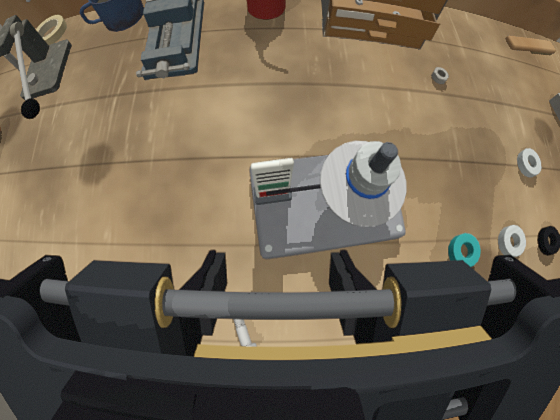

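View pics/s21c.png

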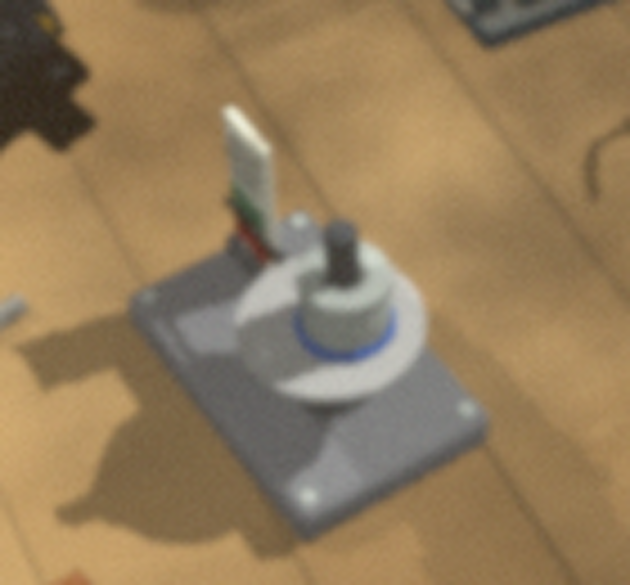

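Run:
```python
from h import *
z=np.load("w21.npz"); im,d,p=z["im"],z["d"],{"mtx":z["mtx"],"pose":z["pose"]}
X=fcloud(p,d); I=im.astype(int)
cv2.imwrite("pics/w21c.png",cv2.resize(im[150:215,240:345],None,fx=7.5,fy=7.5,interpolation=cv2.INTER_CUBIC)[:,:,::-1])
roi=np.zeros(d.shape,bool); roi[155:210,250:330]=1
R,G,B=I[...,0],I[...,1],I[...,2]
g=roi&(G-R>20)&(G-B>10); rd=roi&(R-G>50)&(X[...,2]<.09)&(X[...,2]>.03); bk=roi&(I.max(2)<50)&(X[...,2]>.05)
for n,m in(("green",g),("red",rd),("black",bk)):
    P=X[m]; print(n,m.sum(), P.min(0).round(4) if len(P) else "", P.max(0).round(4) if len(P) else "", np.median(P,0).round(4) if len(P) else "")
```

```text
green 130 [0.4146 0.0848 0.0639] [0.5118 0.1136 0.3728] [0.5096 0.0988 0.0727]
red 28 [0.5    0.0941 0.0398] [0.51   0.1132 0.0714] [0.508  0.1103 0.0481]
black 154 [0.4146 0.0547 0.0722] [0.5117 0.1061 0.3728] [0.5042 0.0845 0.0741]
```

View pics/w21c.png

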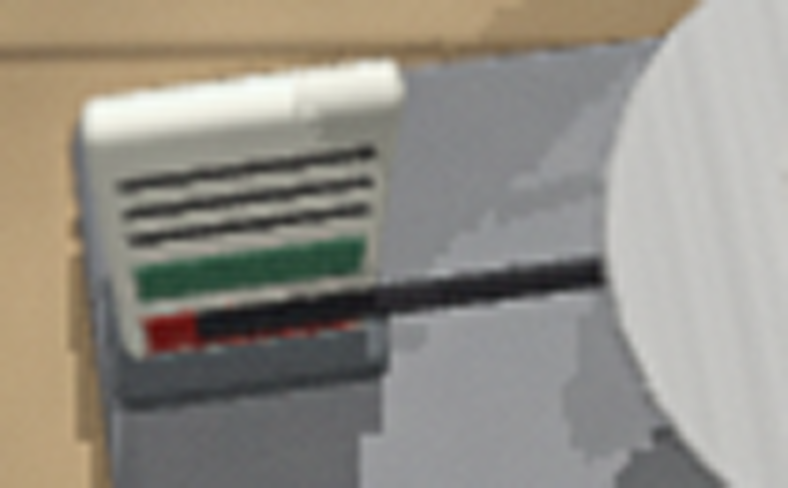

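Run:
```python
from h import *
z=np.load("w21.npz"); im,d,p=z["im"],z["d"],{"mtx":z["mtx"],"pose":z["pose"]}
X=fcloud(p,d); I=im.astype(int); R,G,B=I[...,0],I[...,1],I[...,2]
roi=np.zeros(d.shape,bool); roi[155:210,250:330]=1; roi&=X[...,2]<.15
g=roi&(G-R>20)&(G-B>5)
for u in range(262,286,4):
    v=np.where(g[:,u])[0]
    if len(v): print("green col",u,v[0],v[-1],X[v[0],u].round(4),X[v[-1],u].round(4))
bk=roi&(I.max(2)<60)&(X[...,2]>.05)
bk[:182]=0
for u in range(270,318,5):
    v=np.where(bk[:,u])[0]
    if len(v): print("ptr",u,v[0],v[-1],X[v[0],u].round(4),X[(v[0]+v[-1])//2,u].round(4))
b=(abs(X[...,2]-.024)<.003); b[:, :250]=0;b[:,410:]=0;b[:150]=0;b[255:]=0; print("base",np.median(X[b][:,2]))
b=np.zeros(d.shape,bool); b[120:150,300:330]=1; b[190:230,415:440]=1; print("bench",np.median(X[b][:,2]))
pl=roi&(I.min(2)>150)&(X[...,2]>.05)&(X[...,1]>.08); print("plate top",np.percentile(X[pl][:,2],[90,97,100]))
```

```text
green col 262 185 188 [0.5083 0.1097 0.0774] [0.5083 0.1101 0.0676]
green col 266 184 188 [0.5094 0.1059 0.077 ] [0.5087 0.1062 0.0662]
green col 270 184 187 [0.5095 0.1021 0.0763] [0.5092 0.1022 0.0676]
green col 274 183 187 [0.5106 0.0983 0.0761] [0.5096 0.0983 0.0662]
green col 278 183 186 [0.5105 0.0945 0.0763] [0.5103 0.0944 0.0673]
green col 282 182 186 [0.5114 0.0906 0.0765] [0.5101 0.0905 0.0676]
ptr 270 191 194 [0.5031 0.1022 0.0745] [0.502  0.1022 0.0749]
ptr 275 191 193 [0.5031 0.0974 0.0744] [0.5027 0.0974 0.0722]
ptr 280 190 193 [0.5042 0.0926 0.074 ] [0.5031 0.0926 0.0741]
ptr 285 189 192 [0.5054 0.0877 0.073 ] [0.5041 0.0878 0.0739]
ptr 290 189 191 [0.5051 0.083  0.0739] [0.5044 0.0829 0.0729]
ptr 295 188 190 [0.506  0.0782 0.0742] [0.5049 0.0782 0.0745]
ptr 300 187 190 [0.5069 0.0733 0.0743] [0.5061 0.0733 0.0738]
ptr 305 187 189 [0.5069 0.0685 0.0744] [0.5062 0.0684 0.0733]
ptr 310 186 188 [0.5078 0.0636 0.0747] [0.5069 0.0636 0.0742]
ptr 315 186 188 [0.5078 0.0588 0.0746] [0.5067 0.0589 0.0749]
base 0.02464186309525751
bench 0.0007230428478428863
plate top [0.12257131 0.12288815 0.12330375]
```

Run:
```python
from h import *
print(r.sense()["time_s"]); print(r.finish_job())
```

```text
24.975
the job is handed in; nothing more can be done
None
```

I threaded two steel rings over the spindle, and by my measurements the empty-handed pointer now rests inside the green band. I handed the job in at about 25 s of the 72 s allowed, with the hand clear of the scale.

- **Rings:** I used the two on the +y side, lowering each onto the stack until the pan carried almost all its weight before letting go. The other two steel rings were left lying. The turquoise and black look-alikes, the bolt and the nut were not touched.
- **Insertion:** the spindle stood about 6 mm in x and 4 mm in y off the pan's centre. Both rings slid on from that camera fix without touching the tip. No reading taken between moves showed sideways force above about 1.3 N, and the pan did not sink until each ring seated.
- **Pan readings:** its upper face went from 97.8 mm (empty) to 87.0 mm with one ring and 75.7 mm with two. After allowing for a camera bias of about +0.7 mm, the sink is about 35 mm, inside the green range of 31.5 to 45 mm. A third ring would take it to about 46 mm, just past green.

**Check that disagreed:** in the last wrist picture the pointer looks as if it lies over the red. The pointer stands about 5 mm in front of the plate and the camera looked down on it. By depth its middle is at about 73 mm, and the top edge of the green measures about 77 mm in the same picture (76 mm nominal), so I judged it inside the band. The scene camera was too coarse to confirm this independently.

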